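Couple the card terminal onto the counter's ball stand

TASK

The card terminal is parked in its black tray on a grey quick-release ball coupler. Swing the coupler's red handle all the way up, lift the coupler out by its grey body and lower it gently over the steel ball of the round stand until the ball is fully home and the coupler sits flat on the stand's flange, then press the red handle down flat so that it locks there. Do not drop the coupler onto the ball or lean hard on the stand, and leave the other things on the counter alone.

Things in the scene. Friction and masses are not known exactly. Their poses are not given: they have to be found in the camera images.
- coupler: loose coupler with card terminal, 0.6 to 0.9 kg. Origin: centre of the round mouth in its flat underside; z up, x towards the terminal. Grey body 50 wide in y, x -30 to +62, top z 57; black terminal x 55 to 115, z 25 to 70, 72 wide; foot plate under it to x 106. Mouth: bore 39 diameter, 50 deep, 3 chamfer. Handle down puts a jaw across the bore: it bars a ball from entering or holds one; handle up draws it back
- coupler_grip (a point): centre of the grey body where it is best gripped across its 50 mm width (fingers closing along y, near the centre of mass): x = -8, z = 36 of the coupler. Axes as the coupler's. Both sides are flat and free from z = 12 up; the raised handle stands at x > +40 of the coupler
- handle (a joint): angle (rad) of the red handle about its pivot, along y at x = +46, z = 66 of the coupler: 0 = down flat, locked; 1.75 = fully up, its stop, leaning 0.18 past upright towards the terminal. A stiff pivot: it stays where it is left; about 1 N at the paddle moves it either way, but a tight pinch that cannot turn with it tips the coupler
- handle_tip (a point): point on the paddle near the handle's free end, 97 from the pivot (x = -51, z = 66 of the coupler with handle down). Paddle 58 long (59 to 117 from the pivot), 22 wide in y, 10 thick; with the handle down its outer 35 overhang the grey body, so it can be pinched from both sides or hooked from below. Turns with the handle: x towards the pivot, z square to the paddle
- pin (a joint): height (m) of the green indicator pin on top of the coupler, pushed up by the ball: 0 = no ball, about 0.004 = ball fully home. Light spring (1 to 3 N)
- tray: fixed black parking tray, origin at its underside; the coupler's origin stands over it, 4 above the counter, x axes alike. Stops (14 high) at the coupler's ends and rear sides leave 2 play; lift straight up
- stand: fixed round stand, foot 112 across, origin at its underside on the ball's axis, z up. Ball 36 diameter on a neck over a flat flange 108 across; ball centre 28 above the flange top, where the coupler rests. The column is set by hand, height NOT given: flange top 52 to 72 over the counter (ball top 98 to 118): feel or see it. The head is sprung: yields up to 8, 4 N per mm; the coupler sinks it 2
- gel: bystander: clear pump bottle of hand gel, 56x72x182 mm, origin at its underside
- stapler: bystander: black desk stapler, 152x40x57 mm, origin at its underside
- white_bottle: bystander: white pill bottle with white cap, 53x54x85 mm, origin at its underside
- orange_vial: bystander: orange vial with white cap, 47x47x74 mm, origin at its underside
- blue_bottle: bystander: white pill bottle with blue cap, 62x63x105 mm, origin at its underside
- calculator: bystander: dark desk calculator, 148x98x22 mm, origin at its underside
Mind the look-alikes: they are no part of the job. What is shaped like the stand but turquoise is not meant.

How it is judged:
By the outcome, as a careful person would: the job done as asked, in the order asked, and still so for the second after the job is handed in, with the robot touching nothing.
It also fails if it takes over 72 s, if anything falls off the work surface, if the arm or the gripper's body presses on something with over 40 N, if the wrist force passes 120 N, or if a joint passes its speed limit or range.

ROBOT

A 7-joint arm with a two-finger parallel gripper is mounted at the origin on a cart in front of the work surface, level with it; the furniture and walls round the work are solid. World frame = base frame: x ahead of the robot, y to its left, z up, the work surface at z = 0. Lengths are in m, angles in rad, forces in N, time in s.
With the tool pointing down it reaches from about 0.425 to 0.925 m from the base axis. Payload 6.8 kg.
Tool frame: the origin (TCP) lies on the front face of the gripper's body, between the roots of the fingers; the fingertips stand 73 mm ahead of it and the grasp point (between the pads) lies 54 mm ahead of it (env.nose_length is the distance from the TCP to the fingertips, in m); z points along the fingers, y is the line along which they close (so a half turn about z gives the same grasp; the last joint's range is limited). The gripper opens to 85 mm and grips with 20 to 120 N. Pads are 22 mm wide; open, the fingers measure 114 mm over their backs; the gripper's body (76 mm by 85 mm) begins 54 mm behind the grasp point. The pads swing forward as they close: fully open they stand 13 mm farther back than shut.
Start: joints at [-1.288, 0.477, 0.022, 1.555, -0.011, 1.109, -0.083], TCP at [0.257, 0.624, 0.304] pointing down, gripper open.
Joint ranges: [-2.96, 2.96], [-0.34, 2.1], [-1.41, 1.46], [0.24, 2.44], [-1.37, 4.51], [0.17, 1.92], [-2.96, 2.96]. Speed limits (rad/s): [2.39, 2.39, 3.14, 3.14, 3.14, 3.14, 3.14].

INTERFACE

Orientations are given as a unit quaternion [w, x, y, z].
In Python, from cell import env, kin, camera, calibration, job gives the robot as it stands. The module is installed in compiled form; this text tells all that it offers. Calls block until the motion is done:
- env.reach(position, orientation): joint-space move of the TCP to a pose.
- env.movel(position, velocity=0.15, rot=None, stop_force=None): straight line of the TCP; rot=None keeps the orientation; velocity is the mean speed in m/s. With stop_force (N) it stops when the force on the tool has changed by that much, and returns True; else False.
- env.goto_joints(angles): joint-space move.
- env.grip(opening, f_grip=None): finger opening in m; f_grip is the grip in N (None keeps the last); returns when the fingers have stopped.
- env.dwell(seconds).
- kin.inverse_kinematics(position, orientation): joint angles nearest the present ones, or None.
- env.get_state(): the state.
- camera(name): name is "scene" or "top"; returns (picture, depth): 420x560x3 uint8, blue, green, red; 420x560 float32, m along the optical axis (not along the pixel's ray), 0 where there is no reading.
- calibration(name): a dict with "fx", "fy", "cx", "cy" (pixels), "k1" (the pictures are not rectified: a ray, as slopes to the right and down, at radius r is drawn at 1 + k1 r^2 times it, then the intrinsics apply), "rvec" (rotation vector, rad) and "tvec" (3), from world to camera coordinates, as OpenCV has them. Camera axes: x right, y down, z forward; pixel columns grow to the right and rows downward; lengths in m; the calibration is good to about 2 mm. A picture is of the moment at which its call begins. calibration takes no time and is no camera call.
A pose or a line that the arm cannot do raises env.PlanningError and nothing moves.
- job.job_done(): hands the job in; it is judged then, once.
The state is a dict: "time": time; "qpos": joint angles; "joint_velocities": joint speeds; "joint_torque": joint torques, N m; "tcp_pos": TCP position; "orientation": TCP orientation; "force": force on the tool from outside, world axes, zero at the start; "torque": the same for the moment, N m; "opening": finger opening in m; "gripper_force": force on a finger pad.
Only numpy, scipy, OpenCV 4.12 (cv2) and the standard library are available. Lean on these libraries where they do the work, as an engineer would, in place of code of your own. Each camera call takes 0.05 s, during which the arm holds its last target. There are 200 camera calls.

## Working session

There is one attempt and no reset: what is moved stays moved. The work goes in short steps, each a Python script; the robot and the scene stay as the last script left them, time stands still between calls to the robot, and variables do not carry over. Pictures are saved under pics/ and viewed, at most 10 in all, crops included, and the job is handed in when it is done.

```bash
mkdir -p pics; cat > h.py <<'E'
import numpy as np, cv2
from cell import env, kin, camera, calibration, job
def cal(n):
    c=calibration(n); R=cv2.Rodrigues(np.array(c["rvec"],float))[0]; t=np.array(c["tvec"],float).ravel()
    K=np.array([[c["fx"],0,c["cx"]],[0,c["fy"],c["cy"]],[0,0,1]]); return c,R,t,K,np.array([c["k1"],0,0,0.])
def rays(n,px):
    c,R,t,K,d=cal(n); u=cv2.undistortPoints(np.array(px,float).reshape(-1,1,2),K,d).reshape(-1,2)
    return -R.T@t, np.c_[u,np.ones(len(u))]@R
def onplane(n,px,z):
    o,r=rays(n,px); return o+r*((z-o[2])/r[:,2])[:,None]
def cloud(n,dep):
    h,w=dep.shape; px=np.stack(np.meshgrid(np.arange(w),np.arange(h)),-1).reshape(-1,2)
    o,r=rays(n,px); return (o+r*dep.reshape(-1,1)).reshape(h,w,3)
def proj(n,P):
    c,R,t,K,d=cal(n); return cv2.projectPoints(np.array(P,float).reshape(-1,1,3),R,t,K,d)[0].reshape(-1,2)
E
python3 - <<'E'
from h import *
for n in("scene","top"):
    p,d=camera(n); cv2.imwrite(f"pics/{n}0.png",p); np.save(f"{n}0.npy",d); c,R,t,K,_=cal(n); print(n,-R.T@t,R[2],c["fx"],c["k1"],(d>0).mean())
print(env.get_state())
E
```

```text
scene [-0.20266563 -0.7664764   1.02287568] [ 0.52720005  0.52477887 -0.66833169] 492.07705500559706 -0.12505243015579945 0.98
top [ 0.40968374 -0.00258217  1.329842  ] [ 0.08880259  0.01028086 -0.99599619] 392.63061487246875 -0.04934837626973278 0.9958375850340137
{'time': 0.1, 'qpos': array([-1.28809799,  0.47776247,  0.02232147,  1.55634384, -0.01151497,
        1.10927962, -0.0830753 ]), 'joint_velocities': array([ 0.00071653, -0.0010925 ,  0.00082047, -0.00166745,  0.00044716,
       -0.00010514, -0.00047184]), 'joint_torque': array([ 4.86031466e-03, -5.97761965e+01,  1.61400698e+00, -2.81952685e+01,
        1.28569620e-02,  5.04866344e-03,  2.34519369e-06]), 'tcp_pos': array([0.25695738, 0.62373792, 0.30299591]), 'orientation': array([-1.12713180e-04,  1.94130117e-01,  9.80975435e-01, -8.25190301e-04]), 'force': array([ 0.63429445, -0.77673091, -0.05278667]), 'torque': array([0.06806766, 0.02481175, 0.03896974]), 'gripper_force': 0.0, 'opening': 0.08493289091552086}
```

View pics/scene0.png

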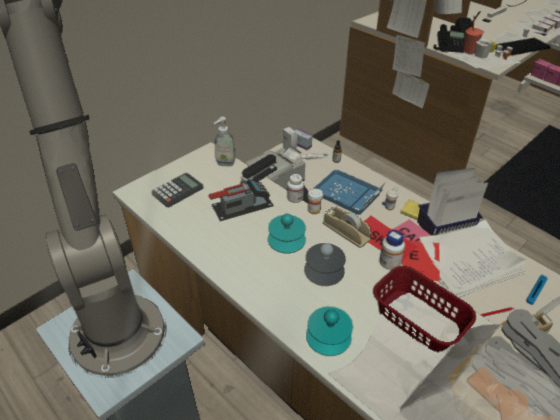

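View pics/top0.png

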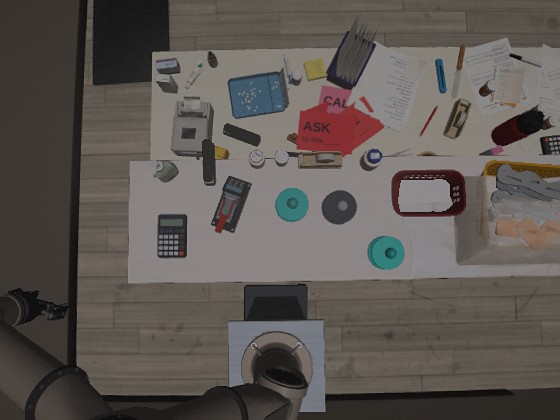

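Candidates. Top view: stand-like objects are turquoise at (292,205), dark grey at (339,207) and turquoise at (386,253), so the grey one is the stand. The coupler with the red handle is at (231,203). The red cards, the cash register (192,130) and the calculator (172,236) are look-alikes that I rule out. I'll check the choice in one crop.

```bash
python3 - <<'E'
from h import *
p=cv2.imread("pics/top0.png"); s=cv2.imread("pics/scene0.png")
a=cv2.resize(p[165:240,195:365],None,fx=4.6,fy=4.6,interpolation=cv2.INTER_CUBIC)
b=cv2.resize(s[170:290,200:350],None,fx=2,fy=2,interpolation=cv2.INTER_CUBIC)
c=np.zeros((600,800,3),np.uint8); c[:min(345,a.shape[0]),:a.shape[1]]=a[:345,:800]; c[350:590,:300]=b[:240]
c[350:590,310:610]=cv2.resize(s[170:230,200:275],None,fx=4,fy=4)
cv2.imwrite("pics/crop1.png",np.clip(c.astype(int)*1.6,0,255).astype(np.uint8))
d=np.load("top0.npy"); P=cloud("top",d)
sub=P[165:245,205:262]; m=(sub[...,2]>.03); 
for r in range(172,240,4): print(r,' '.join(f"{int(1000*z):4d}" for z in P[r,208:256:3,2]))
print("stand")
for r in range(186,230,3): print(r,' '.join(f"{int(1000*z):4d}" for z in P[r,318:362:3,2]))
# red handle
hsv=cv2.cvtColor(p,cv2.COLOR_BGR2HSV); red=((hsv[...,0]<8)|(hsv[...,0]>172))&(hsv[...,1]>120)&(hsv[...,2]>60)
red[:, :200]=0; red[:,262:]=0; red[:170]=0; red[245:]=0
v,u=np.nonzero(red); print(len(u), np.c_[u,v].mean(0), cv2.minAreaRect(np.c_[u,v].astype(np.float32)), np.median(P[red],0))
E
```

```text
172   58   52    8    2    2   -2    1   -4   -1   -2    1    0    5   -3    1    1
176   51   55    9    0    4    3   -1    5    0    1    1    0   -2    0    4    5
180   55   50    6    0    1   -7   47   52   49   45   39    3    0   -5   -4   -3
184    2    5    9    0   -4    2   61   54   54   59   50   53   43   47    4    3
188    0   -1    4    2   -3   71   67   69   70   68   63   57   56    5    5    0
192   -3    1    1   -2    1    4   57   65   67   68   71   75   60    1   -1    2
196    0    0    2    6   -2   79   72   64   65   55   62   64    6    7    3    2
200    4   -3   -2    3    6   62   57   65   69   74   58   16    6   -4    0    0
204   -4   -1    2    0    8   73   60   65   69   55   18    5    5    2    1   -6
208    3    6   -2    1   62   60   62   64   69   55    6    5   -4   -3    2    4
212    4    2    0    1   78   56   60   74   62   32    4    2    0    6   -2   -1
216    0    0    3   65   72   74   72   73   59    1    3    0    4    3    0    0
220   -2    1    2   12   69   72   62   62   35    2    5   -1   -1    4   -3   -1
224    2
[... 989 characters left out ...]
   52   52   55   80   94   86   54   52   54    2   -2
213   -1    0    2   54   61   56   53   54   55   58   58   54   55    0    2
216    1    0    3   52   58   53   55   56   49   57   58   53    0    3    0
219    2   -4   -2    8   55   52   57   52   56   55   55   54   -2    0   -2
222    0   -1   -1   -1    6    4   56   53   53   54    2    1    0   -4    4
225   -1    0    0    0    1    0    1    2    0   -4   -3    3    7    0    1
228   -1    1   -4    0   -1 1329    0   -2   -3    2   -1    0    1   -1    0
171 [222.25146199 218.        ] ((223.39048767089844, 215.0510711669922), (10.337727546691895, 35.028663635253906), 19.983104705810547) [0.48666352 0.16853462 0.07490569]
```

View pics/crop1.png

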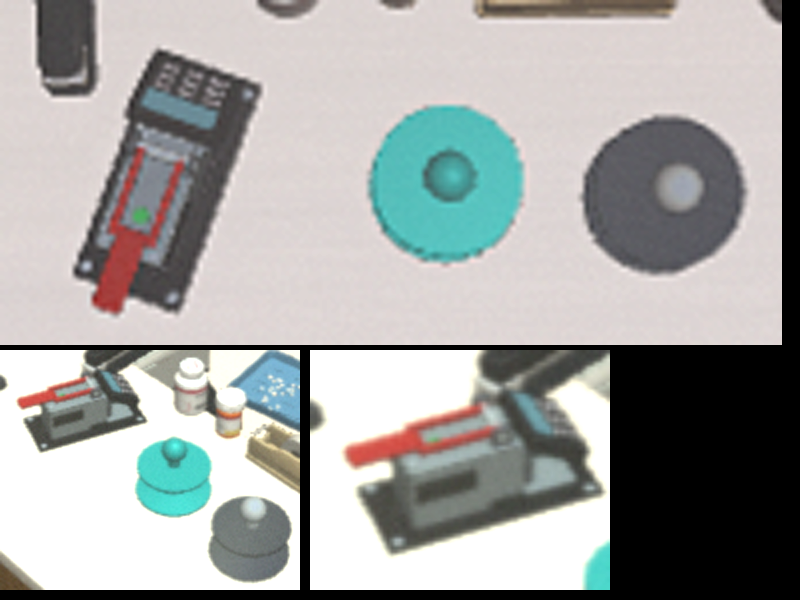

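The crop confirms the choice. The red-handled coupler points its handle toward the robot and its terminal away. The stand is the dark-grey disc with the steel ball. Next I'll compute the poses.

```bash
cat > meas.py <<'E'
from h import *
p=cv2.imread("pics/top0.png"); d=np.load("top0.npy"); P=cloud("top",d)
s=cv2.imread("pics/scene0.png"); Ps=cloud("scene",np.load("scene0.npy"))
def red(im,u0,u1,v0,v1):
    h=cv2.cvtColor(im,cv2.COLOR_BGR2HSV); m=((h[...,0]<9)|(h[...,0]>170))&(h[...,1]>110)&(h[...,2]>50)
    k=np.zeros_like(m); k[v0:v1,u0:u1]=1; m&=k; v,u=np.nonzero(m); return np.c_[u,v].astype(float)
def line(W):
    c=W.mean(0); e=np.linalg.svd(W-c)[2][0]; e=e if e[0]>0 else -e; t=(W-c)@e; return c,e,t.min(),t.max()
for n,im,box in(("top",p,(200,262,170,245)),("scene",s,(203,275,170,222))):
    r=red(im,*box); W=onplane(n,r,.0745 if n=="top" else .072)[:,:2]
    c,e,a,b=line(W); print(n,len(r),"yaw",np.arctan2(e[1],e[0]),"c",c,"ends",c+a*e,c+b*e,b-a)
# bulk heights: xy of pts z>.035 in box
for n,PP,(u0,u1,v0,v1) in(("top",P,(205,262,172,240)),("scene",Ps,(203,275,170,222))):
    Q=PP[v0:v1,u0:u1].reshape(-1,3); Q=Q[(Q[:,2]>.035)&(Q[:,2]<.12)]
    Q=Q[(Q[:,0]>.42)&(Q[:,0]<.68)]
    print(n,len(Q),cv2.minAreaRect(Q[:,:2].astype(np.float32)))
# stand
Q=P[180:235,310:368].reshape(-1,3); f=Q[(Q[:,2]>.04)&(Q[:,2]<.07)]; b=Q[Q[:,2]>.085]
(cx,cy),r=cv2.minEnclosingCircle(f[:,:2].astype(np.float32)); print("flange",cx,cy,r,np.median(f[:,2]),"ball",b[:,:2].mean(0),np.percentile(b[:,2],90))
Q=P[200:230,265:318].reshape(-1,3);print("table z top",np.median(P[225:275,260:340,2]))
g=cv2.cvtColor(p,cv2.COLOR_BGR2GRAY)
sub=g[198:216,336:356]; v,u=np.nonzero(sub>105); print(len(u),"ball px",u.mean()+336,v.mean()+198,onplane("top",[(u.mean()+336,v.mean()+198)],.083), sub.max())
# flange by scene depth
m=(Ps[...,2]>.045)&(Ps[...,2]<.065); m[:240]=0;m[:,:300]=0;m[:,352:]=0;m[285:]=0
F=Ps[m];print("scene flange",cv2.minEnclosingCircle(F[:,:2].astype(np.float32)),np.median(F[:,2]))
B=Ps[240:262,315:335].reshape(-1,3);B=B[B[:,2]>.07]
from scipy.optimize import least_squares
sol=least_squares(lambda c:np.linalg.norm(B-c,axis=1)-.018,[cx,cy,.08],loss="soft_l1",f_scale=.003);print("scene ball",len(B),sol.x)
B=P[196:215,334:356].reshape(-1,3);B=B[B[:,2]>.075]
sol=least_squares(lambda c:np.linalg.norm(B-c,axis=1)-.018,[cx,cy,.08],loss="soft_l1",f_scale=.003);print("top ball",len(B),sol.x)
E
python3 meas.py
```

```text
top 179 yaw -0.3598050284259438 c [0.49035585 0.16458871] ends [0.4467052  0.18100922] [0.55258192 0.14118049] 0.11312032764986121
scene 164 yaw -0.35713920835672375 c [0.4943966  0.16096801] ends [0.44616164 0.17896641] [0.55070138 0.13995843] 0.11158037131078138
top 967 ((0.5431844592094421, 0.18148967623710632), (0.1441216766834259, 0.1857103854417801), 70.75374603271484)
scene 1024 ((0.5330740809440613, 0.14288289844989777), (0.26869332790374756, 0.1846056431531906), 52.88130569458008)
flange 0.5235922336578369 -0.2176164835691452 0.054163381457328796 0.05523891151587357 ball [ 0.51064619 -0.19308042] 1.3298419954437763
table z top 0.0004740374941734071
5 ball px 354.8 208.2 [[ 0.5140235  -0.25902325  0.083     ]] 139
scene flange ((0.5216692686080933, -0.21653996407985687), 0.056697603315114975) 0.05586520413573248
scene ball 147 [ 0.52255507 -0.21746421  0.0841022 ]
top ball 102 [ 0.52326037 -0.21843403  0.08389954]
```

```bash
cat >> h.py <<'E'
from scipy.spatial.transform import Rotation as Ro
def ax(yaw): return np.array([np.cos(yaw),np.sin(yaw),0]),np.array([-np.sin(yaw),np.cos(yaw),0])
Z=np.array([0,0,1.])
YAW=-.358; O=np.array([.5116,.1556,.004]); S=np.array([.523,-.2177,.0555])
def W(p,o=O,yaw=YAW):
    e,n=ax(yaw); return o+p[0]*e+p[1]*n+p[2]*Z
def quat(x,z):
    q=Ro.from_matrix(np.c_[x,np.cross(z,x),z]).as_quat(); return q[[3,0,1,2]]
def hp(a,r,h):  # handle-frame point: r from pivot, h on the underside
    return np.array([.046-r*np.cos(a)-h*np.sin(a),0,.066+r*np.sin(a)-h*np.cos(a)])
E
python3 - <<'E'
from h import *
e,n=ax(YAW)
P=cloud("top",np.load("top0.npy")); Q=P[172:240,205:262].reshape(-1,3); Q=Q[(Q[:,2]<.1)&(Q[:,2]>.03)]
L=np.c_[(Q-O)@e,(Q-O)@n]; T=L[(L[:,0]>.06)]; print("x ext",np.sort(L[:,0])[[0,5,-6,-1]],"terminal y",np.sort(T[:,1])[[0,3,-4,-1]])
b=L[(L[:,0]>-.02)&(L[:,0]<.04)]; print("body y",np.sort(b[:,1])[[0,3,-4,-1]])
for side in(1,-1):
  for t in(35,45,55):
    d=side*n*np.cos(np.radians(t))-Z*np.sin(np.radians(t))
    for sx in(1,-1):
      q=quat(sx*e,d); r=[]
      for a in(-.25,0,.5,1,1.4,1.8):
        tip=W(hp(a,.1,.02))+d*.005   # tip centre
        j=kin.inverse_kinematics(tip-d*env.nose_length,q); r.append(None if j is None else np.round(j,1).tolist())
      print(side,t,sx,[x is not None for x in r],r[0],r[-1])
for yw,o in((YAW,O),(-.55,S)):
  ee,nn=ax(yw)
  for sx in(1,-1): print(kin.inverse_kinematics(W([-.008,0,.09+.12],o,yw),quat(sx*ee,-Z)))
E
```

```text
x ext [-0.0716241  -0.06856018  0.11298636  0.11398403] terminal y [-0.03534151 -0.03484888  0.10648448  0.10912867]
body y [-0.02616373 -0.02559624  0.02514386  0.02560935]
1 35 1 [True, True, True, True, True, True] [-0.6, 1.1, 0.8, 2.4, 4.3, 1.7, -0.2] [0.4, 0.5, -0.4, 2.1, -1.3, 0.8, -0.7]
1 35 -1 [True, True, True, True, True, True] [1.1, 1.3, -1.3, 2.3, 1.6, 0.2, -0.0] [0.9, 0.7, -1.0, 2.1, -0.9, 0.5, 2.1]
1 45 1 [True, True, True, True, True, True] [-0.8, 1.1, 1.0, 2.4, 4.3, 1.6, -0.4] [-0.2, 0.4, 0.3, 2.2, -1.3, 0.9, -0.8]
1 45 -1 [True, True, True, True, True, True] [-0.8, 1.1, 1.0, 2.4, 4.3, 1.6, 2.8] [-0.2, 0.4, 0.2, 2.1, -1.3, 0.9, 2.3]
1 55 1 [True, True, True, True, True, True] [-1.0, 1.2, 1.3, 2.4, 4.4, 1.6, -0.6] [-0.5, 0.4, 0.5, 2.1, -1.2, 0.8, -1.1]
1 55 -1 [True, True, True, True, True, True] [0.8, 1.0, -1.2, 2.3, 1.4, 0.3, -0.1] [-0.3, 0.4, 0.3, 2.1, -1.1, 0.8, 2.0]
-1 35 1 [True, True, True, True, True, True] [-1.2, 1.1, 0.7, 1.7, -0.1, 1.4, -2.4] [-1.1, 1.0, 0.8, 1.5, 0.0, 1.5, -2.2]
-1 35 -1 [True, True, True, True, True, True] [-0.9, 1.0, 0.2, 1.6, 0.3, 1.4, 0
[... 174 characters left out ...]
True, True, True, True, True, True] [-0.8, 0.9, 0.2, 1.7, 0.2, 1.3, 0.4] [-0.7, 0.7, 0.2, 1.5, 0.3, 1.5, 0.6]
-1 55 1 [True, True, True, True, True, True] [-1.2, 0.9, 0.7, 1.8, -0.2, 1.1, -2.3] [-1.1, 0.8, 0.8, 1.6, -0.1, 1.3, -2.2]
-1 55 -1 [True, True, True, True, True, True] [-0.8, 0.8, 0.2, 1.8, 0.2, 1.1, 0.4] [-0.7, 0.6, 0.2, 1.6, 0.3, 1.4, 0.6]
[-1.00970189  0.43328967  0.74893659  2.02697334 -0.39831796  0.82864401
 -1.96056994]
[-0.62550086  0.35277648  0.24847455  2.00397464 -0.11891379  0.79837788
  0.90422376]
[-0.49942286  0.53011882  1.07011743  1.92371929 -0.54865117  1.01695504
 -1.3035794 ]
[-0.38700083  0.44280374  0.87789544  1.91847084 -0.41109076  0.97015286
  1.70302715]
```

```bash
cat > up.py <<'E'
from h import *
e,n=ax(YAW); d=(-n-Z)/np.sqrt(2); q=quat(-e,d)
def tcp(l): return W(l)-d*env.nose_length
env.grip(0.0,20)
st=hp(0,.1,.043)+[0,-.003,0]
env.reach(tcp(st+[0,.09,.10]),q)
env.movel(tcp(st+[0,.08,0]),.2)
f0=env.get_state()["force"]
print("slide",env.movel(tcp(st),.12,stop_force=5))
A=np.linspace(0,1.7,9)[1:]
for a in A:
    h=np.interp(a,[0,.25,1.7],[.043,.032,.018]); hit=env.movel(tcp(hp(a,.1,h)+[0,-.003,0]),.1,stop_force=8)
    print(round(a,2),hit,np.round(env.get_state()["force"]-f0,1))
    if hit: break
s=env.get_state(); print(s["time"])
p,dd=camera("scene"); cv2.imwrite("pics/scene1.png",cv2.resize(p[100:260,150:350],None,fx=3,fy=3))
E
python3 up.py
```

```text
slide False
0.21 False [-0.4 -1.  -0.9]
0.42 False [-1.   0.1 -0.9]
0.64 False [-1.2 -0.  -0.6]
0.85 False [-1.4 -0.1 -0.7]
1.06 False [-1.1 -0.  -0.5]
1.27 False [-0.7 -0.3 -0.3]
1.49 False [-2.   0.4 -0.9]
1.7 False [-0.4 -0.1  0.2]
7.1667
```

View pics/scene1.png

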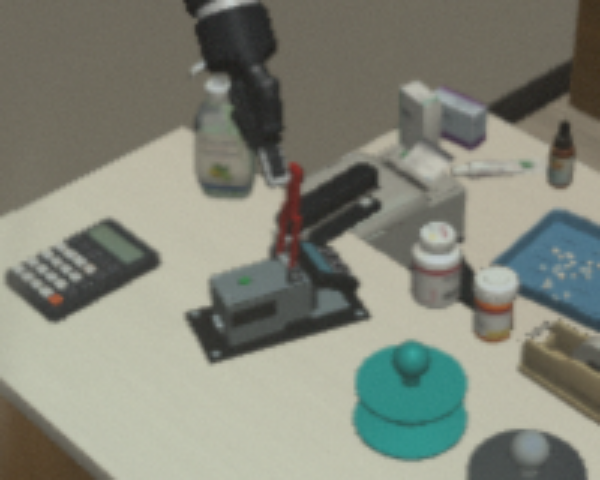

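The handle (around (295,215) in the crop) is nearly upright and the coupler is still seated in its tray. I'll push the handle to its stop, then grip the body and lift.

```bash
cat > lift.py <<'E'
from h import *
e,n=ax(YAW); d=(-n-Z)/np.sqrt(2)
def tcp(l): return W(l)-d*env.nose_length
print("push",env.movel(tcp(hp(1.9,.1,.012)+[0,-.003,0]),.04,stop_force=4))
s=env.get_state(); tip=s["tcp_pos"]+d*env.nose_length-O; print("tip local",tip@e,tip[2],s["force"])
t=s["tcp_pos"]
env.movel(t+n*.05-e*.06+Z*.03,.2)
env.grip(.085,60)
q=quat(-e,-Z)
env.reach(W([-.008,0,.09+.10]),q)
p,_=camera("top"); cv2.imwrite("pics/top1.png",p); p,_=camera("scene"); cv2.imwrite("pics/scene2.png",cv2.resize(p[100:260,150:350],None,fx=3,fy=3))
print(env.movel(W([-.008,0,.09]),.12,stop_force=8),env.get_state()["time"])
E
python3 lift.py
```

```text
push True
tip local 0.0491214824056384 0.16597016088594108 [-2.92443288  2.37062644  1.96712558]
False 10.8583
```

View pics/scene2.png

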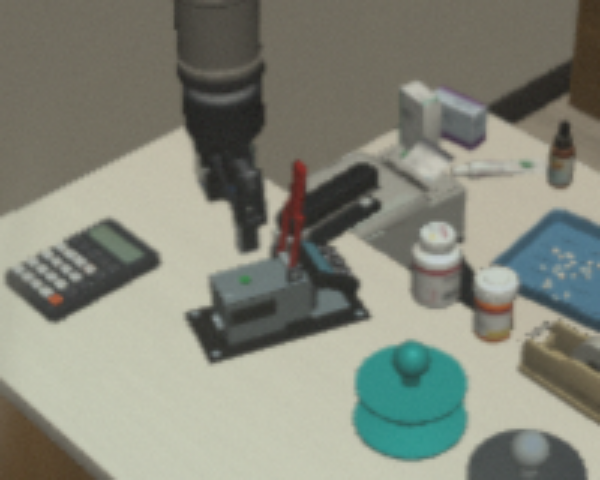

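The handle leans past upright against its stop at (297,210), and the gripper came down over the body without contact. Next I'll grip, lift and carry.

```bash
cat > carry.py <<'E'
from h import *
e,n=ax(YAW)
f0=env.get_state()["force"]
env.grip(.04,60); s=env.get_state(); print("open",s["opening"],s["gripper_force"],s["force"]-f0)
env.movel(W([-.008,0,.09+.03]),.06); print(env.get_state()["force"]-f0)
env.movel(W([-.008,0,.09+.146]),.15)
Y2=-.55; e2,n2=ax(Y2); o=S.copy(); o[2]=.145
q=quat(-e2,-Z)
env.reach(W([-.008,0,.09],o,Y2),q); env.dwell(.3)
s=env.get_state(); print(s["force"]-f0,s["torque"],s["tcp_pos"],s["opening"],s["time"])
for c in("scene","top"):
    p,d=camera(c); cv2.imwrite(f"pics/{c}3.png",p); np.save(f"{c}3.npy",d)
p=cv2.imread("pics/scene3.png"); cv2.imwrite("pics/scene3c.png",cv2.resize(p[130:310,230:430],None,fx=3.3,fy=3.3))
E
python3 carry.py
```

```text
open 0.049382839469944886 62.3102572240532 [-1.49580876  1.16013645  4.98080047]
[ 0.12691907 -0.44524936 -9.08364798]
[-0.50510271  0.3615016  -8.70890563] [ 0.1394582   0.25015279 -0.00210151] [ 0.51648745 -0.21267813  0.23499049] 0.04942915139546553 14.55
```

View pics/scene3c.png

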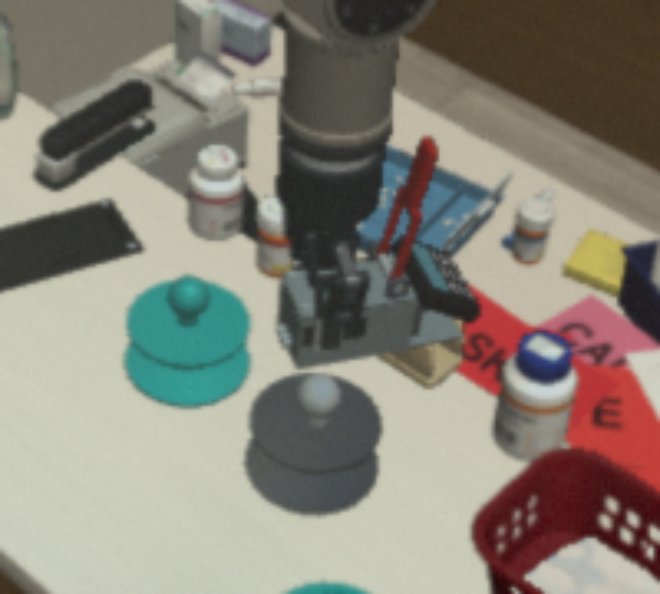

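The coupler hangs level above the stand with its handle up. The near lower corner of the body is at crop (297,365), and the ball is at (320,393). I'll check the predicted projections, then descend in stages.

```bash
cat > chk.py <<'E'
from h import *
Y2=-.55; o=S.copy(); o[2]=.145
pr=proj("scene",[W([-.03,-.025,0],o,Y2),W([-.03,.025,0],o,Y2),S+[0,0,.028]])
print((pr-[230,130])*3.3)
e,n=ax(Y2); P=cloud("scene",np.load("scene3.npy"))[130:310,230:430].reshape(-1,3)
L=np.c_[(P-o)@e,(P-o)@n,(P-o)[:,2]]
b=L[(abs(L[:,1])<.02)&(L[:,2]>.008)&(L[:,2]<.05)&(abs(L[:,0]+.03)<.012)]; print("rear face x",len(b),np.median(b[:,0]))
b=L[(L[:,0]>-.025)&(L[:,0]<.04)&(L[:,2]>.004)&(L[:,2]<.012)&(abs(L[:,1]+.025)<.012)]; print("side y",len(b),np.median(b[:,1]))
P=cloud("top",np.load("top3.npy"))[165:250,300:400].reshape(-1,3);L=np.c_[(P-o)@e,(P-o)@n,(P-o)[:,2]]
b=L[(L[:,2]>.03)&(L[:,2]<.08)&(L[:,0]>.06)&(L[:,0]<.14)&(abs(L[:,1])<.05)]; print("terminal",len(b),np.sort(b[:,0])[[-4,-1]],np.sort(b[:,1])[[0,3,-4,-1]])
E
python3 chk.py
```

```text
[[294.33002266 368.01349509]
 [276.13491959 323.67937191]
 [316.49899036 394.50199482]]
rear face x 80 -0.031068243676759085
side y 55 -0.024814486830805605
terminal 58 [0.11025569 0.11109576] [0.02463214 0.02831018 0.03790863 0.03846112]
```

```bash
cat > down.py <<'E'
from h import *
Y2=-.55; o=S.copy()
def go(h,v,sf):
    o[2]=h; hit=env.movel(W([-.008,0,.09],o,Y2),v,stop_force=sf); s=env.get_state()
    print(h,hit,"h=%.4f"%(s["tcp_pos"][2]-.09),np.round(s["force"],1),np.round(s["torque"],2),round(s["time"],2)); return hit
go(.11,.08,6) or go(.068,.025,6) or go(.044,.015,9)
p,_=camera("scene"); cv2.imwrite("pics/scene4.png",cv2.resize(p[130:310,230:430],None,fx=3.3,fy=3.3))
E
python3 down.py
```

```text
0.11 False h=0.1098 [ 0.3 -0.1 -7.8] [ 0.09  0.23 -0.01] 15.24
0.068 False h=0.0681 [-0.3  0.3 -7.8] [ 0.16  0.22 -0.  ] 17.07
0.044 True h=0.0531 [ 1.  -0.9  3.7] [ 0.   -0.26 -0.  ] 18.07
```

View pics/scene4.png

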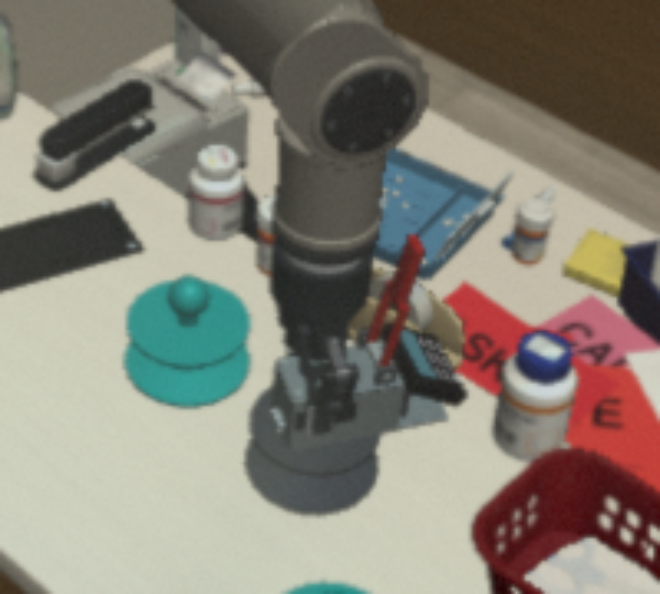

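The coupler is seated: the force came on at h=53 mm, which matches the flange minus the sink. I'll release, back off upward and press the handle down.

```bash
cat > press.py <<'E'
from h import *
Y2=-.55; o=S.copy(); o[2]=.053; e,n=ax(Y2)
env.grip(.06); env.grip(.085); s=env.get_state(); print(np.round(s["force"],1),s["tcp_pos"][2]-.09)
env.movel(s["tcp_pos"]+Z*.19,.2)
p,_=camera("scene"); cv2.imwrite("pics/scene5.png",p)
env.grip(0.,20)
def tcp(l): return W(l,o,Y2)+Z*env.nose_length
def F(a):
    r=np.interp(a,[0,1.5],[.078,.095]); return hp(a,r,-(.005+.012*np.sin(a)))
env.movel(tcp([.105,0,.20]),.2); env.movel(tcp([.105,0,.160]),.15); f0=env.get_state()["force"]
for a in np.linspace(1.7,.05,10):
    hit=env.movel(tcp(F(a)),.1,stop_force=12); s=env.get_state(); print(round(a,2),hit,np.round(s["force"]-f0,1))
    if hit: break
else:
    f=env.movel(tcp(F(0)-[0,0,.008]),.02,stop_force=8); s=env.get_state(); print(f,np.round(s["force"]-f0,1),(s["tcp_pos"]-tcp(F(0)))[2])
    env.movel(s["tcp_pos"]+Z*.15-e*.03,.2)
    env.movel(env.get_state()["tcp_pos"]+n*.2+Z*.05,.25)
    env.dwell(.3)
    p,d=camera("top"); cv2.imwrite("pics/top6.png",p); np.save("top6.npy",d)
    p,d=camera("scene"); cv2.imwrite("pics/scene6.png",cv2.resize(p[130:310,230:430],None,fx=3.3,fy=3.3,interpolation=cv2.INTER_CUBIC)); np.save("scene6.npy",d)
print(env.get_state()["time"])
E
python3 press.py
```

```text
[ 0.2  0.8 -0.5] 0.05165017270594305
1.7 False [-0.1 -0.6 -0.3]
1.52 False [-0.8  0.3  0.2]
1.33 False [ 0.3 -1.3 -0.6]
1.15 False [ 0.6 -0.9  0.8]
0.97 False [-0.1 -1.1 -0.2]
0.78 False [-0.4 -1.   0.2]
0.6 False [-0.8 -1.3  0. ]
0.42 False [ 0.4 -0.4  0.6]
0.23 False [ 0.2 -1.1  0.6]
0.05 False [-0.5 -0.7 -0.2]
True [-2.2  0.5 10.3] -0.0024838573261559693
27.925
```

View pics/scene6.png

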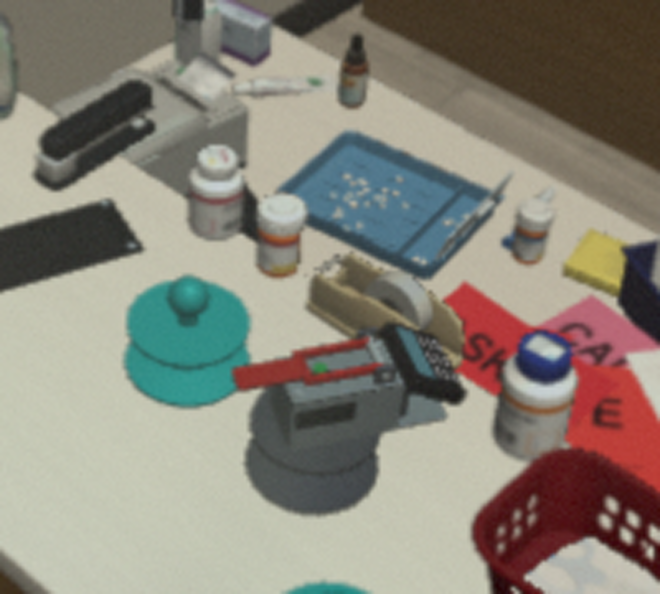

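The handle lies flat along the body (crop (235,378) to (380,345)) and the coupler sits on the stand's flange. One numeric check before handing in.

```bash
python3 - <<'E'
from h import *
Y2=-.55; o=S.copy(); o[2]=.053; e,n=ax(Y2)
for c,im in(("top",cv2.imread("pics/top6.png")),):
    P=cloud(c,np.load(c+"6.npy")); L=np.stack([(P-o)@e,(P-o)@n,(P-o)[...,2]],-1)
    h=cv2.cvtColor(im,cv2.COLOR_BGR2HSV); m=((h[...,0]<9)|(h[...,0]>170))&(h[...,1]>110)&(abs(L[...,1])<.03)&(abs(L[...,0])<.08)&(L[...,2]>.03)&(L[...,2]<.15)
    r=L[m]; print(len(r),"slope,z0",np.polyfit(r[:,0],r[:,2],1),r[:,0].min(),r[:,1].mean())
    m=(L[...,0]>.06)&(L[...,0]<.11)&(abs(L[...,1])<.034)&(L[...,2]>.02); t=L[m]; print("terminal z",np.median(t[:,2]))
    f=P[180:235,310:368].reshape(-1,3); f=f[(f[:,2]>.04)&(f[:,2]<.065)]; print("flange z",np.median(f[:,2]))
s=env.get_state(); print(s["tcp_pos"],s["time"])
E
```

```text
184 slope,z0 [-0.02269455  0.07002339] -0.06981585052197387 0.0002985058128803543
terminal z 0.05769437675133531
flange z 0.05345687614728467
[ 0.57422816 -0.0150765   0.39307229] 27.925
```

```bash
python3 - <<'E'
from h import *
for f,d,o,y in(("top0","top0",O,YAW),("top6","top6",np.r_[S[:2],.053],-.55),("scene6","scene6",np.r_[S[:2],.053],-.55),("scene0","scene0",O,YAW)):
    c=f[:-1]; im=camera(c)[0] if f=="scene6" else cv2.imread(f"pics/{f}.png"); e,n=ax(y)
    P=cloud(c,np.load(d+".npy")); L=np.stack([(P-o)@e,(P-o)@n,(P-o)[...,2]],-1)
    h=cv2.cvtColor(im,cv2.COLOR_BGR2HSV); m=((h[...,0]<9)|(h[...,0]>170))&(h[...,1]>110)&(abs(L[...,1])<.03)&(abs(L[...,0])<.08)&(L[...,2]>.05)&(L[...,2]<.09)
    r=L[m]; k,cov=np.polyfit(r[:,0],r[:,2],1,cov=True); print(f,len(r),k,cov[0,0]**.5)
E
```

```text
top0 178 [-0.01108737  0.07011489] 0.006432786992507395
top6 184 [-0.02269455  0.07002339] 0.006364211346387543
scene6 252 [-0.02406182  0.07004613] 0.005342384300528842
scene0 164 [-0.02029883  0.06919353] 0.006266705577129902
```

The handle slope matches its original locked position within noise, so I'm handing in.

```bash
python3 -c "
from h import *
print(job.job_done())"
```

```text
the job is handed in; nothing more can be done
None
```

The coupler is on the grey stand, sitting on the flange with its red handle pressed flat, and I handed the job in with about 28 s of the 72 s used; the green pin's height was not measured, and no verdict came back.

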